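Load a fresh lamp cell into the sprung bench charger

ROBOT

A 6-joint arm with a two-finger parallel gripper is mounted at the origin on the work surface. World frame = base frame: x ahead of the robot, y to its left, z up, the work surface at z = 0. Lengths are in m, angles in degrees, forces in N, time in s.
With the tool pointing down it reaches from about 0.375 to 0.9 m from the base axis. Payload 3.1 kg.
Tool frame: the origin (TCP) lies midway between the tips of the shut fingers; the grasp point (between the pads) lies 19 mm behind it; y points along the fingers, z is the direction in which the jaws open and shut, and the axes are right-handed (so a half turn about y gives the same grasp; the last joint's range is limited). The gripper opens to 87 mm and grips with 3 to 60 N. Pads are 19 mm wide; open, the fingers measure 117 mm over their backs; the gripper's body (75 mm by 190 mm) begins 51 mm behind the grasp point.
Start: joints at [-75.716, 30.224, 82.088, -0, 67.689, -10.227], TCP at [0.259, -0.569, 0.223] pointing down, gripper open.
Joint ranges: [-176.69, 176.69], [-43.24, 126.21], [12.49, 139.97], [-82, 262], [0, 151.66], [-163.58, 163.58]. Speed limits (degrees/s): [159.86, 159.86, 180, 180, 180, 180].

INTERFACE

Orientations are given as [roll, pitch, yaw] about the fixed x, y, z axes, in that order (R = Rz(yaw) Ry(pitch) Rx(roll)).
In Python, from station import arm gives the robot as it stands. The module is installed in compiled form; this text tells all that it offers.
- The arm moves only by the tool carry_out, never from a script. Its argument "increments" is a list of rows, each a list of 6 numbers: the shift along the world's x, y, z in m, then the turn, a rotation vector about the world's x, y, z in rad. A call has 1 to 12 rows; each row shifts and turns the commanded pose from where the row before left it; what a row does not reach is not made up. A row lasts 1/10 s, in which the tool goes at most 50 mm and 8.59 degrees, less where a joint would pass 70% of its speed; a pose out of reach is approached as far as the arm can. A call is refused whole if a number of a shift passes 0.05 or a number of a turn 0.15, either way. A call with a gripper value outside its range is refused whole. "jaw" is the finger opening in m, from 0 to 0.087, set as the call begins (left out, the last holds). The fingers move at their own pace and stop on an object; the grip force is fixed at half the most. Time passes only in rows, so rows that do not move let the fingers close. It gives the time, the measured TCP pose, the force and the opening at its end, in the units of the state.
- arm.observe(): the state, without advancing time (a new reading comes with each control period).
- arm.snapshot(name): name is "scene" or "top" or "wrist"; returns a dict with "img" (384x512x3 uint8, blue, green, red), "camera_matrix" (3x3 intrinsics, pixels), "view" (4x4, takes a point from world to camera coordinates). Camera axes: x right, y up, looking along -z (the intrinsics and any distortion apply to the point x, -y, -z); pixel columns grow to the right and rows downward; lengths in m; the calibration is good to about 2 mm. A picture is of the moment at which its call begins. There is no depth.
- arm.job_done(): hands the job in, once; it reports no verdict.
The state is a dict: "clock": time; "joint_positions": joint angles; "qvel": joint speeds; "joint_efforts": joint torques, N m; "position": TCP position; "eef_rot": TCP orientation; "ft_force": force on the tool from outside, world axes, zero at the start; "wrist_torque": the same for the moment, N m; "gripper_width": finger opening in m.
Only numpy, scipy, OpenCV 4.12 (cv2) and the standard library are available. Lean on these libraries where they do the work, as an engineer would, in place of code of your own. Each camera call takes 0.05 s, during which the arm holds its last target. There are 200 camera calls.

TASK

Take the green cell from the stand and load it into the charger: with its gold end towards the hooked lip, press its plain end back against the coil spring and roll the gold end down past the lip, so that it lies fully home under the lip, and let go. The spring is light: press the tilted cell on it with no more than 28 N, never load the charger with more than 35 N, and leave the two worn cells and the loose tools and parts on the bench where they are.

Things in the scene. Friction and masses are not known exactly. Their poses are not given: they have to be found in the camera images.
- cell: Green cell: cylinder 26 mm in diameter, 66 mm long, about 90 g, lying on its side. Origin at its middle, on the axis; x along the axis to the gold (plus) end, next to which is a white band. May be turned about its axis. On the stand its axis is 39 mm above the bench, on V supports 6 mm long and 24 mm wide, 24 mm either side of its middle; below its middle 14 mm are free for fingertips.
- cell_nose (a point): Centre of the cell's gold end face, 33 mm from the cell's middle.
- charger: Charger, fixed: black base 190 mm (x -107 to 83) by 110 mm, 12 mm thick, with a yellow cradle. Origin on the bench, z up, x from spring to lip. The whole cradle is clamped on a rail, anywhere up to 12 mm either way along x from its nominal place: this shift is NOT measured, it must be felt or seen. All x of cradle parts below are nominal, in this frame; heights are over the bench.
- worn_orange: Worn cell, orange, same size as the green one, lying on the same stand parallel to it. Leave alone. Origin at its middle.
- worn_grey: Worn cell, grey, same size, lying on the same stand. Leave alone. Origin at its middle.
- stand: Plywood stand fixed to the bench, 90 mm (x) by 200 mm (y), 12 mm thick; the three cells lie on it along its x, gold ends towards its +x, at y = -64, 0 and 64 mm in any order. Origin on the bench under its middle.
- wrench: Open-ended wrench on the bench, bystander. Leave alone.
- screwdriver: Screwdriver on the bench, bystander. Leave alone.
- bearing: Steel bearing ring 52 mm across, 15 mm high, bystander. Leave alone.
- coupler: Dark steel stepped coupler 44 mm across, 45 mm high, bystander. Leave alone.
- spring_nominal (a point): Nominal centre of the relaxed sprung contact plate's face (x -27, height 39; the real one is shifted with the cradle; does not move with the spring). Brass disc 24 mm across facing +x, coil spring behind, then a yellow block (x -66 to -48, 40 mm wide, top at 54). Spring force about 3 N when relaxed plus 0.8 N per mm; hard stop after 13 mm (13.5 N).
- lip_nominal (a point): Nominal middle of the lip's edge (x 30, height 56; real one shifted with the cradle). The yellow end wall (inner face at x 36, 40 mm wide) carries the lip, which reaches 6 mm inwards to x 30: underside at height 54, top at 58, 30 mm wide. A level cell passes it only with the plate pushed back 9 mm or more (over 10.4 N).
- seat_nominal (a point): Where the loaded cell's middle lies, nominally (x 3, height 39; real one shifted with the cradle): level on two V supports (x -29 to -23 and 23 to 29, 24 mm wide), gold end on the end wall under the lip, plate pushed back 3 mm. Between the supports, beside and under the cell, fingers have free room down to the base at height 12.
Things that resemble listed ones, but are neither listed nor needed, are in the scene too. Leave any blue or purple look-alike of the cell alone. Of the things that look like the charger, the larger one is meant.

How it is judged:
By the outcome, as a careful person would: the job done as asked, in the order asked, and still so for the second after the job is handed in, with the robot touching nothing.
It also fails if it takes over 58 s, if anything falls off the work surface, if the arm or the gripper's body presses on something with over 40 N, if the wrist force passes 120 N, or if a joint passes its speed limit or range.

## Working session

There is one attempt and no reset: what is moved stays moved. The work goes in short steps, Python scripts to look and compute and a tool call to move; the robot and the scene stay as the last step left them, time stands still between calls to the robot, and variables do not carry over. Pictures are saved under pics/ and viewed, on a budget of 10 in all, crops included, one or two more only if the job needs it, and the job is handed in when it is done.

Besides the shell and the picture viewer there is one more tool, called after "Call:" as name([rows], argument=value, ...), one row to a line, values as JSON. carry_out: Moves the arm, as the interface text tells. Its arguments: {"type":"object","properties":{"increments":{"type":"array","items":{"type":"array","items":{"type":"number"}}},"jaw":{"type":"number"}},"required":["increments"]}

```bash
mkdir -p pics
cat > h.py <<'E'
from station import arm
import numpy as np, cv2
def snap(n,f):
    s=arm.snapshot(n); cv2.imwrite(f'pics/{f}.png',s['img']); np.savez(f'pics/{f}.npz',**s); return s
def load(f): return dict(np.load(f'pics/{f}.npz'))
def ray(s,u,v):
    K=s['camera_matrix'];V=s['view']
    p=np.linalg.solve(K,np.array([u,v,1.]));d=np.array([p[0],-p[1],-1.])
    R=V[:3,:3];return -R.T@V[:3,3],R.T@d
def onz(s,u,v,z):
    o,d=ray(s,u,v);return o+d*(z-o[2])/d[2]
def proj(s,P):
    V=s['view'];c=V[:3,:3]@np.array(P)+V[:3,3];q=s['camera_matrix']@np.array([c[0],-c[1],-c[2]]);return q[:2]/q[2]
E
python3 - <<'E'
from h import *
a=snap('scene','s0');b=snap('top','t0');
for s in(a,b):print(s['camera_matrix'].round(1).tolist(),ray(s,256,192), [k for k in s])
o=arm.observe();print(o)
cv2.imwrite('pics/both.png',cv2.resize(np.vstack([a['img'],b['img']]),None,fx=.78,fy=.78))
E
```

```text
[[367.3, 0.0, 255.0], [0.0, 367.3, 190.4], [0.0, 0.0, 1.0]] (array([0.92023538, 0.64822613, 0.60503312]), array([-0.34876603, -0.72593661, -0.59279382])) ['img', 'camera_matrix', 'view']
[[419.0, 0.0, 255.3], [0.0, 419.0, 185.7], [0.0, 0.0, 1.0]] (array([ 0.4995859 , -0.00293228,  1.12230207]), array([ 0.05464242, -0.01928381, -0.99843541])) ['img', 'camera_matrix', 'view']
{'clock': 0.1, 'joint_positions': array([-7.57163948e+01,  3.02731880e+01,  8.21475626e+01,  4.59835177e-04,
        6.76878790e+01, -1.02272776e+01]), 'qvel': array([-0.07408402, -0.14935367, -0.16594596,  0.0451123 ,  0.0541868 ,
        0.03471915]), 'joint_efforts': array([-6.63526898e-04, -4.40985346e+01, -1.77149945e+01,  6.35560602e-02,
        5.34154521e-02, -4.39509813e-05]), 'position': array([ 0.259161  , -0.56803721,  0.22168254]), 'eef_rot': array([-9.01068281e+01,  1.97058438e-02, -1.55489311e+02]), 'ft_force': array([ 0.17979479, -0.06198606, -0.85061871]), 'wrist_torque': array([ 0.03305524, -0.07221107,  0.04482379]), 'gripper_width': 0.08712984576372224}
```

```bash
python3 -c "
import cv2
print(cv2.imwrite('pics/t0b.png',cv2.resize(cv2.imread('pics/t0.png'),(800,600),interpolation=cv2.INTER_CUBIC)))"
```

```text
True
```

View pics/t0b.png

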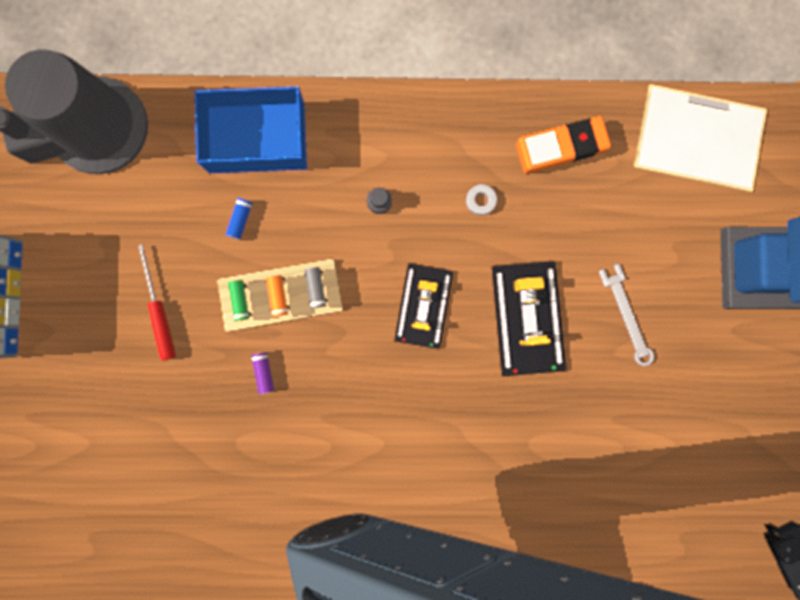

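View pics/s0.png

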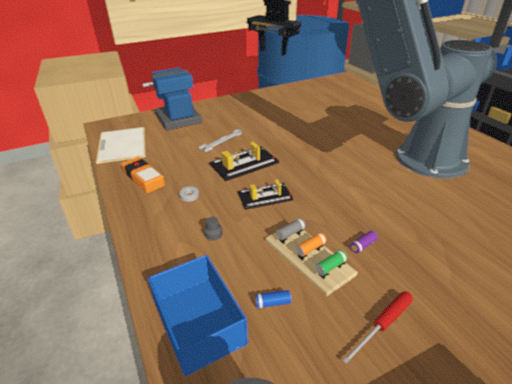

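The top view (800 px wide) shows the stand at (280,295), with green at (238,300), orange at (277,295) and grey at (316,287). Two things look like the charger: a small one at (424,306) and a larger one at (528,318). The larger one is the one meant. The blue (238,218) and purple (263,373) cells are look-alikes, so I leave them alone. One enlarged crop will confirm this.

Run:
```python
from h import *
t=load('t0');im=t['img']
a=cv2.resize(im[160:218,135:225],(800,516),interpolation=cv2.INTER_CUBIC)[:, :]
b=cv2.resize(im[162:244,305:370],None,fx=6.4,fy=6.4,interpolation=cv2.INTER_CUBIC)
a=cv2.resize(im[162:244,136:196],None,fx=6.4,fy=6.4,interpolation=cv2.INTER_CUBIC)
cv2.imwrite('pics/crop1.png',np.hstack([a,b]))
hsv=cv2.cvtColor(im,cv2.COLOR_BGR2HSV)
def blobs(lo,hi,roi,name):
    m=cv2.inRange(hsv,lo,hi);k=np.zeros_like(m);x0,y0,x1,y1=roi;k[y0:y1,x0:x1]=m[y0:y1,x0:x1]
    n,l,st,c=cv2.connectedComponentsWithStats(k)
    for i in range(1,n):
        if st[i,4]>15:
            pts=np.argwhere(l==i)[:,::-1].astype(np.float32);print(name,st[i],c[i].round(1),cv2.minAreaRect(pts))
blobs((45,80,40),(80,255,255),(130,165,180,215),'green')
blobs((0,0,0),(180,255,60),(310,162,366,244),'black')
blobs((20,120,100),(32,255,255),(310,162,366,244),'yellow')
```

```text
green [146 180  12  21 192] [151.6 189.7] ((151.5345001220703, 189.91380310058594), (20.51223373413086, 10.048503875732422), 85.2363510131836)
black [ 316  168   46   72 1339] [337.5 205.2] ((338.15948486328125, 203.39060974121094), (69.33365631103516, 39.9171028137207), 84.61068725585938)
black [319 204   2  20  20] [319.5 213.5] ((319.5, 213.5), (19.005210876464844, 0.8955334424972534), 84.2894058227539)
yellow [330 178  18   8 115] [338.3 181.2] ((338.37701416015625, 181.1475372314453), (6.518573760986328, 17.382862091064453), 84.80557250976562)
yellow [333 215  19   6  70] [342.7 217.7] ((341.9461669921875, 217.56924438476562), (4.589285373687744, 18.109071731567383), 82.87498474121094)
```

View pics/crop1.png

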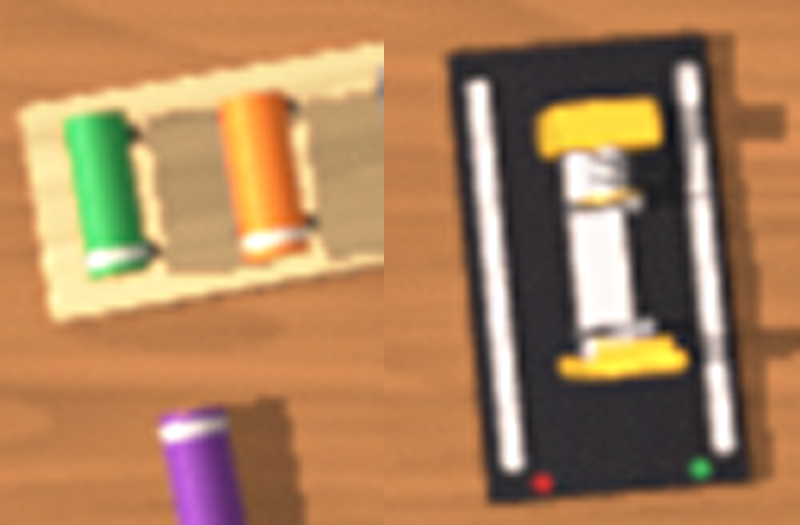

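The crop shows the green cell with its white band and gold end at the bottom (crop (115,260)), so its +x points towards the robot. In the larger charger the spring block is at the top (600,125) and the lip wall at the bottom (620,355), so charger +x also points towards the robot. The cell therefore barely needs turning. Next I compute the poses.

Run:
```python
from h import *
t=load('t0');im=t['img'];hsv=cv2.cvtColor(im,cv2.COLOR_BGR2HSV)
def pts(lo,hi,roi):
    m=cv2.inRange(hsv,lo,hi);x0,y0,x1,y1=roi;k=np.zeros_like(m);k[y0:y1,x0:x1]=m[y0:y1,x0:x1]
    k=cv2.morphologyEx(k,cv2.MORPH_OPEN,np.ones((2,2)))
    return np.argwhere(k)[:,::-1].astype(float)
def w(p,z):return np.array([onz(t,u,v,z)[:2] for u,v in p],np.float32)
P=w(pts((0,0,0),(180,140,75),(310,162,366,246)),.012)
r=cv2.minAreaRect(P);print('charger',r);print(cv2.boxPoints(r).round(4).tolist())
th=np.radians(r[2]); 
for n,roi in(('block',(325,170,352,190)),('lip',(325,210,356,225))):
    Y=w(pts((18,120,100),(34,255,255),roi),.054);print(n,cv2.minAreaRect(Y),Y.mean(0))
# cell: green+white+gold : non-plywood in stand area
g=w(pts((45,80,40),(80,255,255),(130,165,180,215)),.045);print('green',cv2.minAreaRect(g),g.mean(0))
st=w(pts((15,40,120),(28,140,255),(136,160,225,215)),.012);r=cv2.minAreaRect(st);print('stand',r)
for n,p in(('cell',(151.5,192,.05)),):print(n,onz(t,*p))
```

```text
charger ((0.5294918417930603, -0.24563947319984436), (0.18440768122673035, 0.10785438865423203), 5.094485282897949)
[[0.43290001153945923, -0.20010000467300415], [0.4424000084400177, -0.3075000047683716], [0.6261000037193298, -0.29120001196861267], [0.6165000200271606, -0.18369999527931213]]
block ((0.584603488445282, -0.23658254742622375), (0.021805699914693832, 0.05184979364275932), 4.485692977905273) [ 0.5850623  -0.23734136]
lip ((0.48979881405830383, -0.24620138108730316), (0.014863844029605389, 0.05120231956243515), 12.74750804901123) [ 0.49071714 -0.24777965]
green ((0.5547327995300293, 0.2407895177602768), (0.06377474963665009, 0.023804347962141037), 9.336143493652344) [0.5591863  0.24133565]
stand ((0.5654839873313904, 0.17785689234733582), (0.09194877743721008, 0.2029256522655487), 10.66802978515625)
cell [0.5564232 0.2430562 0.05     ]
```

Stand and green cell agree: the stand fit is 92x203 mm and the cell is at about (0.554, 0.241) with its axis at 10.7°. The charger is at 5.1° with its origin near (0.5175, -0.247). I'll stop over the charger on the way for a wrist view.

Call:
carry_out([
  [0.02,0.03,0,0,0,-0.034],
  [0.03,0.035,0.002,0,0,-0.034],
  [0.03,0.035,0.002,0,0,-0.034],
  [0.03,0.035,0.002,0,0,-0.034],
  [0.03,0.035,0.002,0,0,-0.034],
  [0.03,0.035,0.002,0,0,-0.034],
  [0.03,0.035,0.002,0,0,-0.034],
  [0.03,0.035,0.002,0,0,-0.034],
  [0.02,0.03,0,0,0,-0.034],
  [0.01,0.015,0,0,0,-0.033],
  [0,0,0,0,0,0],
  [0,0,0,0,0,0],
], jaw=0.05)

```text
clock: 1.3
position: [0.519, -0.2486, 0.2362]
eef_rot: [-90.0, -0.1, -174.8]
ft_force: [0.2, 0.2, -0.1]
gripper_width: 0.0502
```

Run:
```python
from h import *
s=snap('wrist','w0');print(arm.observe()['position'],arm.observe()['eef_rot'],ray(s,256,192),s['camera_matrix'].round(1).tolist())
cv2.imwrite('pics/w0b.png',cv2.resize(s['img'],(800,600)))
```

```text
[ 0.51879394 -0.24924636  0.23628396] [-8.99910534e+01 -4.54716069e-02 -1.74897634e+02] (array([ 0.585347  , -0.24354735,  0.39842263]), array([-0.25141133, -0.0357813 , -0.96731796])) [[310.8, 0.0, 251.9], [0.0, 310.8, 190.8], [0.0, 0.0, 1.0]]
```

View pics/w0b.png

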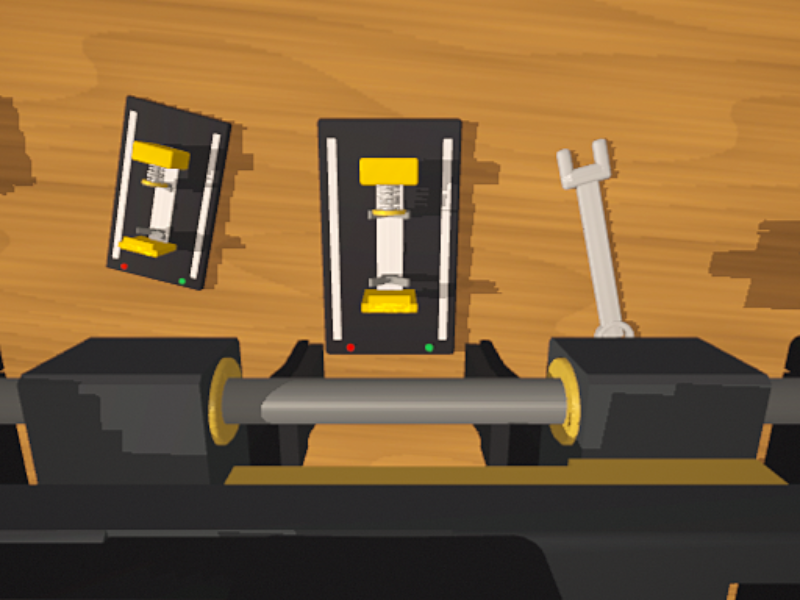

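The wrist view shows the whole charger: base corners about (318,119)–(462,119)–(455,353)–(326,353), block (389,171), plate (388,213) and lip wall (389,300), all in 800 px. I'll measure these.

Run:
```python
from h import *
t=load('w0');im=t['img'];hsv=cv2.cvtColor(im,cv2.COLOR_BGR2HSV)
def pts(lo,hi,roi):
    m=cv2.inRange(hsv,lo,hi);x0,y0,x1,y1=roi;k=np.zeros_like(m);k[y0:y1,x0:x1]=m[y0:y1,x0:x1]
    return np.argwhere(k)[:,::-1].astype(float)
def w(p,z):return np.array([onz(t,u,v,z)[:2] for u,v in p],np.float32)
p=pts((0,0,0),(180,140,70),(200,72,300,230));p=p[p[:,1]<228]
r=cv2.minAreaRect(w(p,.012));B=cv2.boxPoints(r);print('base',r)
th=np.radians(r[2] if r[2]<45 else r[2]-90);ex=-np.array([np.cos(th),np.sin(th)]);ey=np.array([np.sin(th),-np.cos(th)])
O=np.array(r[0])+.012*ex;print('yaw',np.degrees(th),'origin',O)
for n,roi,zs in(('block',(222,98,275,119),(.054,)),('lip',(222,180,275,203),(.054,.058)),('plate',(222,126,275,142),(.039,.051))):
  for z in zs:
    Y=w(pts((18,120,90),(34,255,255),roi),z)-O
    a=Y@ex;b=Y@ey;print(n,z,'x',np.percentile(a,[0,2,50,98,100]).round(4),'y',np.percentile(b,[1,50,99]).round(4))
c=np.array([proj(t,[*(O+x*ex),z]) for x,z in((-.066,.054),(-.048,.054),(-.027,.051),(.030,.058),(.042,.054),(.083,.012))])
print('nominal px',c.round(1).tolist())
for u in(240,248,256):print([ (v,*hsv[v,u]) for v in range(128,142)])
```

```text
base ((0.5303065776824951, -0.24522632360458374), (0.1884889453649521, 0.1310511827468872), 5.191073894500732)
yaw 5.191073894500732 origin [ 0.5183558  -0.24631205]
block 0.054 x [-0.0769 -0.0769 -0.0686 -0.0592 -0.0592] y [-0.0203  0.0001  0.0194]
lip 0.054 x [0.0151 0.0151 0.0245 0.0329 0.0329] y [-0.0208 -0.0001  0.0194]
lip 0.058 x [0.0141 0.0141 0.0235 0.0317 0.0317] y [-0.0205 -0.0001  0.0192]
plate 0.039 x [-0.0411 -0.0411 -0.0389 -0.0371 -0.0366] y [-0.0127 -0.0024  0.0113]
plate 0.051 x [-0.042  -0.042  -0.0398 -0.0381 -0.0376] y [-0.0121 -0.0022  0.011 ]
nominal px [[248.9, 111.5], [249.0, 128.6], [249.0, 147.6], [249.1, 198.6], [249.1, 207.6], [249.5, 227.5]]
[(128, np.uint8(8), np.uint8(40), np.uint8(95)), (129, np.uint8(10), np.uint8(40), np.uint8(95)), (130, np.uint8(12), np.uint8(41), np.uint8(93)), (131, np.uint8(9), np.uint8(38), np.uint8(94)), (132, np.uint8(0), np.uint8(25), np.uint8(91)), (133, np.uint8(13), np.uint8(45), np.uint8(108)), (134, np.uint8(21), np.uint8(183), np.uint8(184)), (135, np.uint8(24), np.uint8(207), np.uint8(255)), (136, np.uint8(26), np.ui
[... 982 characters left out ...]
8, np.uint8(13), np.uint8(27), np.uint8(253)), (129, np.uint8(14), np.uint8(28), np.uint8(251)), (130, np.uint8(13), np.uint8(28), np.uint8(250)), (131, np.uint8(17), np.uint8(21), np.uint8(255)), (132, np.uint8(14), np.uint8(24), np.uint8(251)), (133, np.uint8(15), np.uint8(34), np.uint8(233)), (134, np.uint8(19), np.uint8(101), np.uint8(176)), (135, np.uint8(22), np.uint8(213), np.uint8(165)), (136, np.uint8(22), np.uint8(216), np.uint8(168)), (137, np.uint8(20), np.uint8(110), np.uint8(176)), (138, np.uint8(16), np.uint8(31), np.uint8(180)), (139, np.uint8(13), np.uint8(27), np.uint8(220)), (140, np.uint8(14), np.uint8(25), np.uint8(255)), (141, np.uint8(20), np.uint8(20), np.uint8(255))]
```

Run:
```python
from h import *
t=load('w0');im=t['img'];hsv=cv2.cvtColor(im,cv2.COLOR_BGR2HSV)
O=np.array([.5184,-.2463]);th=np.radians(5.19);ex=-np.array([np.cos(th),np.sin(th)])
for u in(240,248,256):print([(v,*map(int,hsv[v,u]),round(float((onz(t,u,v,.058)[:2]-O)@ex*1e3),1)) for v in range(174,204)])
# base left/right edges at a few rows: last dark run
for v in(90,130,170,215):
    d=(hsv[v,195:305,2]<75)&(hsv[v,195:305,1]<140);i=np.where(d)[0]+195;print(v,i[0],i[-1],onz(t,i[0],v,.012)[:2],onz(t,i[-1]+1,v,.012)[:2])
```

```text
[(174, 158, 35, 29, 1.6), (175, 160, 26, 29, 2.7), (176, 165, 18, 28, 3.8), (177, 6, 24, 53, 5.0), (178, 15, 36, 98, 6.1), (179, 16, 36, 107, 7.3), (180, 16, 36, 106, 8.4), (181, 16, 36, 105, 9.6), (182, 18, 37, 103, 10.7), (183, 0, 10, 50, 11.9), (184, 120, 142, 36, 13.0), (185, 22, 255, 151, 14.2), (186, 23, 255, 164, 15.3), (187, 23, 255, 160, 16.5), (188, 23, 255, 148, 17.7), (189, 24, 255, 225, 18.8), (190, 24, 255, 249, 20.0), (191, 25, 255, 250, 21.2), (192, 25, 255, 248, 22.3), (193, 24, 255, 248, 23.5), (194, 25, 255, 255, 24.7), (195, 26, 255, 255, 25.9), (196, 28, 255, 255, 27.0), (197, 27, 255, 255, 28.2), (198, 29, 255, 255, 29.4), (199, 24, 255, 238, 30.6), (200, 16, 144, 101, 31.8), (201, 122, 69, 52, 32.9), (202, 165, 21, 49, 34.1), (203, 6, 25, 52, 35.3)]
[(174, 21, 19, 255, 1.6), (175, 15, 36, 185, 2.7), (176, 17, 38, 94, 3.8), (177, 16, 30, 163, 5.0), (178, 17, 31, 130, 6.1), (179, 16, 31, 106, 7.3), (180, 18, 32, 95, 8.4), (181, 14, 31, 205, 9.6), (182, 14, 27, 252, 10.7), (183, 15, 26, 254, 11.9), (184, 14, 13, 255, 13.0), (185, 15, 51, 200, 14.2), (186, 23, 255,
[... 806 characters left out ...]
, 255, 157, 16.5), (188, 22, 255, 150, 17.7), (189, 24, 255, 225, 18.8), (190, 24, 255, 249, 20.0), (191, 25, 255, 248, 21.2), (192, 25, 255, 246, 22.3), (193, 24, 255, 246, 23.5), (194, 25, 255, 255, 24.7), (195, 27, 255, 255, 25.9), (196, 25, 255, 255, 27.0), (197, 25, 255, 248, 28.2), (198, 26, 255, 255, 29.4), (199, 24, 255, 221, 30.6), (200, 16, 143, 102, 31.8), (201, 122, 66, 50, 32.9), (202, 168, 26, 49, 34.1), (203, 5, 29, 53, 35.3)]
90 204 294 [ 0.60374067 -0.1847771 ] [ 0.61347949 -0.29216063]
130 206 293 [ 0.5573908  -0.18963656] [ 0.56711066 -0.29676057]
170 207 291 [ 0.50790231 -0.19355596] [ 0.51760195 -0.30040377]
215 209 290 [ 0.44832419 -0.19942458] [ 0.45804385 -0.30642837]
```

The shift comes out near -11 mm from all three parts (block, plate, lip edge), and the plate-to-lip distance is 57 mm as it should be. Now over the green cell.

Call:
carry_out([
  [0.002,0.025,0,0,0,0.008],
  [0.003,0.045,0,0,0,0.009],
  [0.003,0.05,0,0,0,0.009],
  [0.003,0.05,0,0,0,0.009],
  [0.004,0.05,0,0,0,0.009],
  [0.004,0.05,0,0,0,0.009],
  [0.004,0.05,0,0,0,0.009],
  [0.003,0.05,-0.01,0,0,0.009],
  [0.003,0.05,-0.01,0,0,0.009],
  [0.003,0.045,-0.01,0,0,0.009],
  [0.003,0.025,-0.006,0,0,0.008],
  [0,0,0,0,0,0],
])

```text
clock: 2.55
position: [0.5541, 0.2402, 0.1997]
eef_rot: [-90.0, -0.1, -169.2]
ft_force: [-0.6, -0.4, -0.9]
gripper_width: 0.05
```

Run:
```python
from h import *
s=snap('wrist','w1');o=arm.observe();print(o['position'],o['eef_rot'],o['joint_positions'])
im=s['img'];hsv=cv2.cvtColor(im,cv2.COLOR_BGR2HSV)
def blob(lo,hi,z,n):
    m=cv2.inRange(hsv,lo,hi);m[225:]=0;m=cv2.morphologyEx(m,cv2.MORPH_OPEN,np.ones((3,3)))
    k,l,st,c=cv2.connectedComponentsWithStats(m);i=1+np.argmax(st[1:,4]);p=np.argwhere(l==i)[:,::-1]
    W=np.array([onz(s,u,v,z)[:2] for u,v in p],np.float32);print(n,st[i],cv2.minAreaRect(W));print(cv2.boxPoints(cv2.minAreaRect(W)).round(4).tolist())
blob((45,80,40),(80,255,255),.045,'green');blob((15,40,120),(28,150,255),.012,'stand')
cv2.imwrite('pics/w1b.png',cv2.resize(im,(800,600)))
```

```text
[0.55419311 0.23841976 0.20018065] [-8.99618136e+01 -7.17420535e-02 -1.69280997e+02] [ 1.26941786e+01  3.00454905e+01  8.65807125e+01 -3.98995882e-02
  6.34468182e+01  9.19930107e+01]
green [ 237  143   26   56 1309] ((0.5593673586845398, 0.24288900196552277), (0.058030564337968826, 0.02550617977976799), 11.26262092590332)
[[0.5284000039100647, 0.24969999492168427], [0.5333999991416931, 0.22470000386238098], [0.5903000235557556, 0.23600000143051147], [0.5853000283241272, 0.26109999418258667]]
stand [ 218  129  180   79 8818] ((0.5676091313362122, 0.17947682738304138), (0.09018080681562424, 0.19975395500659943), 10.536211013793945)
[[0.5049999952316284, 0.2694000005722046], [0.5414999723434448, 0.0729999989271164], [0.6302000284194946, 0.08950000256299973], [0.5936999917030334, 0.2858999967575073]]
```

View pics/w1b.png

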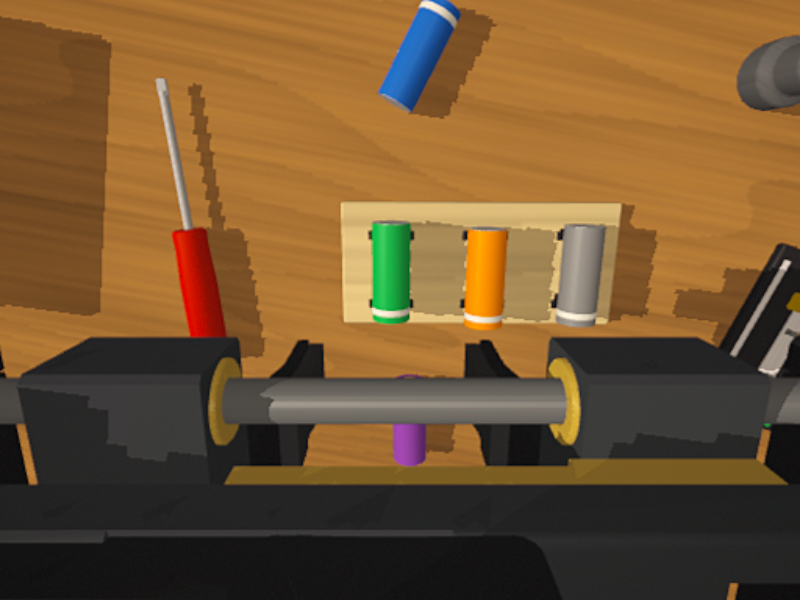

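The wrist view shows green at (391,272), band down, with orange (486,277) beside it. The stand measures 90.2x199.8 mm, so the cell centre is at (0.5555, 0.2422), axis 10.5°. Descending with a 50 mm opening clears the orange cell.

Call:
carry_out([
  [0.0015,0.001,-0.02,0,0,0],
  [0,0,-0.03,0,0,0],
  [0,0,-0.03,0,0,0],
  [0,0,-0.02,0,0,0],
  [0,0,-0.01,0,0,0],
  [0,0,0,0,0,0],
  [0,0,0,0,0,0],
])

```text
clock: 3.3
position: [0.5567, 0.2387, 0.0919]
eef_rot: [-90.0, 0.1, -169.4]
ft_force: [0.3, -0.1, -0.1]
gripper_width: 0.0501
```

Call:
carry_out([
  [-0.001,0.0035,-0.01,0,0,0],
  [0,0,-0.02,0,0,0],
  [0,0,-0.02,0,0,0],
  [0,0,-0.015,0,0,0],
  [0,0,-0.005,0,0,0],
  [0,0,0,0,0,0],
  [0,0,0,0,0,0],
])

```text
clock: 4.0
position: [0.5552, 0.2433, 0.0216]
eef_rot: [-90.0, 0.1, -169.3]
ft_force: [0.3, -0.0, -0.6]
gripper_width: 0.0498
```

Good. Now I close and lift a little.

Call:
carry_out([
  [0,-0.001,0,0,0,0],
  [0,0,0,0,0,0],
  [0,0,0,0,0,0],
  [0,0,0,0,0,0],
  [0,0,0,0,0,0],
  [0,0,0,0,0,0],
  [0,0,0,0,0,0],
], jaw=0.0)

```text
clock: 4.7
position: [0.5548, 0.2425, 0.0213]
eef_rot: [-90.0, 0.0, -169.4]
ft_force: [-0.4, 2.2, 3.0]
gripper_width: 0.0251
```

Call:
carry_out([
  [0,0,0.01,0,0,0],
  [0,0,0.02,0,0,0],
  [0,0,0.04,0,0,0],
  [0,0,0.04,0,0,0],
  [0,0,0.02,0,0,0],
  [0,0,0,0,0,0],
  [0,0,0,0,0,0],
])

```text
clock: 5.4
position: [0.5541, 0.2416, 0.1508]
eef_rot: [-90.0, -0.0, -169.4]
ft_force: [0.1, 1.4, -2.0]
gripper_width: 0.025
```

The cell is held at 25 mm width. Carrying it over the charger with a 5.4° yaw; the tilt follows.

Call:
carry_out([
  [-0.003,-0.02,0,0,0,-0.008],
  [-0.003,-0.04,0,0,0,-0.008],
  [-0.003,-0.05,0,0,0,-0.008],
  [-0.004,-0.05,0,0,0,-0.008],
  [-0.004,-0.05,0,0,0,-0.009],
  [-0.004,-0.05,0,0,0,-0.009],
  [-0.004,-0.05,0,0,0,-0.009],
  [-0.004,-0.05,0,0,0,-0.009],
  [-0.004,-0.05,0,0,0,-0.009],
  [-0.004,-0.044,0,0,0,-0.009],
  [-0.003,-0.025,0,0,0,-0.008],
  [0,-0.01,0,0,0,0],
])

```text
clock: 6.6
position: [0.5131, -0.2482, 0.1488]
eef_rot: [-90.1, -0.2, -175.0]
ft_force: [0.1, -0.0, -1.0]
gripper_width: 0.0251
```

Call:
carry_out([
  [0,0,0,-0.0042,0.0463,0],
  [0,0,0,-0.0042,0.0463,0],
  [0,0,0,-0.0042,0.0463,0],
  [0,0,0,-0.0042,0.0463,0],
  [0,0,0,-0.0042,0.0463,0],
  [0,0,0,-0.0042,0.0463,0],
  [0,0,0,0,0,0],
  [0,0,0,0,0,0],
  [0,0,0,0,0,0],
  [0,0,0,0,0,0],
])

```text
clock: 7.6
position: [0.5142, -0.2456, 0.1509]
eef_rot: [-90.1, -16.0, -174.7]
ft_force: [-0.6, -0.3, -0.2]
gripper_width: 0.0249
```

```bash
cat >> h.py <<'E'
O=np.array([.5184,-.2468]);ex=-np.array([np.cos(np.radians(5.19)),np.sin(np.radians(5.19))]);ey=np.array([-ex[1],ex[0]])
from scipy.spatial.transform import Rotation as Ro
def loc():
    o=arm.observe();p=np.array(o['position']);d=p[:2]-O
    R=Ro.from_euler('xyz',o['eef_rot'],degrees=True).as_matrix();y=R[:,1];f=np.array(o['ft_force'])
    tilt=np.degrees(np.arctan2(y[:2]@ex,-y[2]))
    return dict(t=o['clock'],X=1e3*d@ex,Y=1e3*d@ey,z=1e3*p[2],tilt=tilt,side=np.degrees(y[:2]@ey),yaw=o['eef_rot'][2],jaw=np.degrees(np.arctan2(*R[1::-1,2])),Fx=f[:2]@ex,Fy=f[:2]@ey,Fz=f[2],w=o['gripper_width'])
def show():print({k:round(float(v),2) for k,v in loc().items()})
E
python3 -c "
from h import *
show();print(arm.observe()['wrist_torque'])
s=snap('wrist','w2');cv2.imwrite('pics/w2b.png',cv2.resize(s['img'],(800,600)))"
```

```text
{'t': 7.6, 'X': 4.09, 'Y': -1.6, 'z': 150.93, 'tilt': 15.99, 'side': -0.03, 'yaw': -174.74, 'jaw': -84.75, 'Fx': 0.61, 'Fy': 0.2, 'Fz': -0.18, 'w': 0.02}
[ 0.0410833  -0.18455883 -0.05547299]
```

View pics/w2b.png

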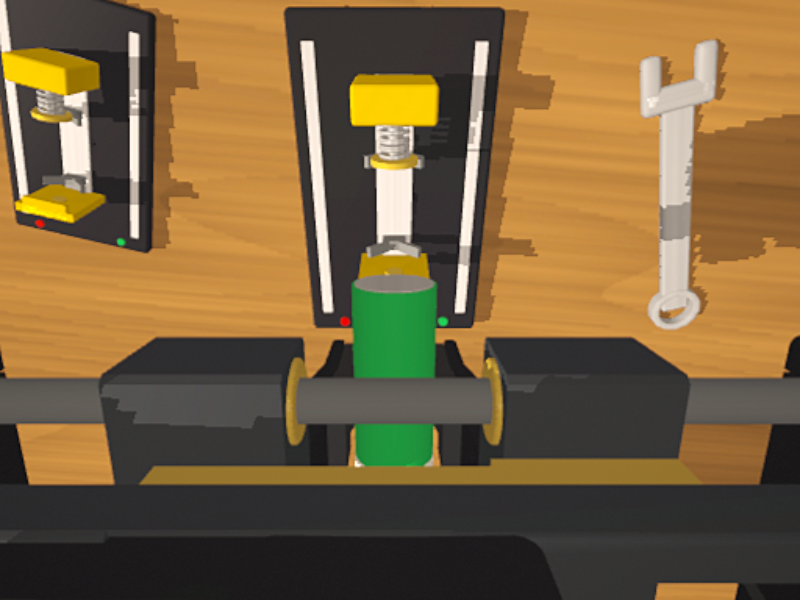

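The tilted cell is held straight, with its plain end at (394,283). The spring plate is at (394,160) and the block at (394,100), almost in line. Checking the lateral offset and planning the path.

Run:
```python
from h import *
s=load('w2');hsv=cv2.cvtColor(s['img'],cv2.COLOR_BGR2HSV)
def Yx(u,v,z):
    d=onz(s,u,v,z)[:2]-O;return (1e3*np.array([d@ex,d@ey])).round(1)
def ext(m,v):
    i=np.where(m[v])[0];return i.min(),i.max()+1
y=cv2.inRange(hsv,(18,120,90),(34,255,255));y[:,:220]=0;y[:,290:]=0
for v,z in((54,.054),(62,.054),(103,.045)):
    a,b=ext(y,v);print('yel',v,a,b,Yx(a,v,z),Yx(b,v,z))
g=cv2.inRange(hsv,(45,80,40),(80,255,255));print('greencols',[ext(g,v) for v in(190,200,210,225)])
# cell axis points at tilt 16, from tcp
l=loc();a=np.radians(16)
def rear(X,z):return X-17.7*np.sin(a)-33*np.cos(a),z+17.7*np.cos(a)-33*np.sin(a)
xr,zr=rear(l['X'],l['z']);print('rear pred',xr,zr,'px',proj(s,[*(O+ex*xr/1e3+ey*l['Y']/1e3),zr/1e3]))
xt,zt=xr-13*np.sin(a),zr+13*np.cos(a);print('rear top px',proj(s,[*(O+ex*xt/1e3+ey*l['Y']/1e3),zt/1e3]))
print('green/grey top row', [ (v,*map(int,hsv[v,252])) for v in range(172,192)])
# trajectory
sft=-11.2;t=np.linspace(-13,13,521)
def geo(ad,zc,Xc):
    a=np.radians(ad);c,n=np.cos(a),np.sin(a)
    rx=Xc-33*c-t*n;rz=zc-33*n+t*c;nx=Xc+33*c-t*n;nz=zc+33*n+t*c
    k=(rz<=51);pb=-27+sft-rx[k].min() if k.any() else -99
    q=np.linspace(-33,33,600);bx=Xc+q*c+13*n;bz=zc+q*n-13*c
    AX=np.r_[nx,bx];AZ=np.r_[nz,bz];k=(AZ>=54)&(AZ<=58);cl=30+sft-AX[k].max() if k.any() else 99
    return pb,cl,(nz.min(),nz.max(),rz.min(),rz.max())
P=11.2
for ad,zc in((16,64.5),(15,62),(14,59),(13,57),(12,55),(10,52.5),(8,50),(6,47),(4,44),(2,41.5),(0,39.5)):
    Xc=-geo(ad,zc,0)[0]*0;Xc=geo(ad,zc,0)[0]-P;pb,cl,h=geo(ad,zc,Xc)
    print(ad,zc,'Xc',round(Xc,1),'pb',round(pb,1),'clr',round(cl,1),np.round(h,1),'tcp X,z',round(Xc+17.7*np.sin(np.radians(ad)),1),round(zc-17.7*np.cos(np.radians(ad)),1))
```

```text
yel 54 224 280 [-77.  -20.2] [-77.   18.7]
yel 62 224 281 [-71.8 -20.5] [-71.9  19.6]
yel 103 237 267 [-40.8 -12.4] [-40.8  10.9]
greencols [(np.int64(225), np.int64(280)), (np.int64(225), np.int64(280)), (np.int64(226), np.int64(278)), (np.int64(226), np.int64(279))]
rear pred -32.63135747181826 158.98452370574563 px [250.43842615 183.21572321]
rear top px [250.27784369 189.94419222]
green/grey top row [(172, 22, 187, 175), (173, 22, 193, 176), (174, 22, 203, 178), (175, 20, 131, 162), (176, 14, 42, 139), (177, 11, 27, 133), (178, 13, 34, 134), (179, 15, 34, 134), (180, 15, 34, 134), (181, 15, 34, 135), (182, 18, 34, 134), (183, 16, 33, 133), (184, 14, 32, 134), (185, 15, 34, 134), (186, 5, 36, 156), (187, 54, 78, 140), (188, 66, 186, 151), (189, 67, 202, 154), (190, 67, 193, 153), (191, 67, 195, 153)]
16 64.5 Xc -18.9 pb 11.2 clr 13.4 [61.1 86.1 42.9 67.9] tcp X,z -14.1 47.5
15 62 Xc -18.2 pb 11.2 clr 1.7 [58.  83.1 40.9 66. ] tcp X,z -13.6 44.9
14 59 Xc -17.4 pb 11.2 clr 1.0 [54.4 79.6 38.4 63.6] tcp X,z -13.1 41.8
13 57 Xc -16.9 pb 11.2 clr 1.2 [51.8 77.1 36.9 62.2] tcp X,z -12.9 39.8
12 55 Xc -16.5 pb 11.2 clr 1.4 [49.1 74.6 35.4 60.9] tcp X,z -12.8 37.7
10 52.5 Xc -16.2 pb 11.2 clr 1.7 [45.4 71.  34.  59.6] tcp X,z -13.1 35.1
8 50 Xc -15.9 pb 11.2 clr 2.0 [41.7 67.5 32.5 58.3] tcp X,z -13.5 32.5
6 47 Xc -15.8 pb 11.2 clr 2.2 [37.5 63.4 30.6 56.5] tcp X,z -14.0 29.4
4 44 Xc -15.8 pb 11.2 clr 2.3 [33.3 59.3 28.7 54.7] tcp X,z -14.6 26.3
2 41.5 Xc -16.0 pb 11.2 clr 2.3 [29.7 55.6 27.4 53.3] tcp X,z -15.4 23.8
0 39.5 Xc -16.4 pb 11.2 clr 99 [26.5 52.5 26.5 52.5] tcp X,z -16.4 21.8
```

The cell and block are in line to within 1 mm. Descending to just in front of the plate.

Call:
carry_out([
  [0,0,-0.02,0,0,0],
  [0,0,-0.03,0,0,0],
  [0,0,-0.025,0,0,0],
  [0,0,-0.015,0,0,0],
  [0,0,-0.009,0,0,0],
  [0,0,-0.004,0,0,0],
  [0,0,0,0,0,0],
  [0,0,0,0,0,0],
  [0,0,0,0,0,0],
  [0,0,0,0,0,0],
  [0,0,0,0,0,0],
  [0,0,0,0,0,0],
])

```text
clock: 8.85
position: [0.5154, -0.2463, 0.0484]
eef_rot: [-90.0, -15.9, -174.7]
ft_force: [1.4, -0.8, 2.5]
gripper_width: 0.0255
```

```bash
python3 -c "
from h import *
show()"
```

```text
{'t': 8.85, 'X': 2.94, 'Y': -0.79, 'z': 48.43, 'tilt': 15.9, 'side': 0.06, 'yaw': -174.75, 'jaw': -84.73, 'Fx': -1.35, 'Fy': 0.94, 'Fz': 2.46, 'w': 0.03}
```

Call:
carry_out([
  [0,0,0,0,0,0],
  [0,0,0,0,0,0],
  [0,0,0,0,0,0],
  [0,0,0,0,0,0],
])

```text
clock: 9.25
position: [0.5153, -0.2462, 0.0482]
eef_rot: [-90.0, -15.9, -174.7]
ft_force: [2.0, -1.5, 3.8]
gripper_width: 0.0252
```

Call:
carry_out([
  [0.001,0.0001,0,0,0,0],
  [0.001,0.0001,0,0,0,0],
  [0,0,0,0,0,0],
  [0,0,0,0,0,0],
])

```text
clock: 9.65
position: [0.516, -0.2455, 0.0479]
eef_rot: [-90.1, -16.1, -174.7]
ft_force: [-0.4, -1.2, 3.3]
gripper_width: 0.0252
```

Call:
carry_out([
  [0.001,0.0001,0,0,0,0],
  [0,0,0,0,0,0],
  [0,0,0,0,0,0],
])

```text
clock: 9.95
position: [0.5174, -0.245, 0.0477]
eef_rot: [-90.1, -16.0, -174.7]
ft_force: [-0.0, 0.4, 1.4]
gripper_width: 0.0254
```

Call:
carry_out([
  [0.001,0.0001,0,0,0,0],
  [0,0,0,0,0,0],
  [0,0,0,0,0,0],
])

```text
clock: 10.25
position: [0.5189, -0.2452, 0.0476]
eef_rot: [-90.0, -16.0, -174.7]
ft_force: [-0.3, 1.1, -0.2]
gripper_width: 0.0252
```

Call:
carry_out([
  [0.001,0.0001,0,0,0,0],
  [0,0,0,0,0,0],
  [0,0,0,0,0,0],
])

```text
clock: 10.55
position: [0.5198, -0.2454, 0.0478]
eef_rot: [-90.0, -16.0, -174.7]
ft_force: [-0.0, -0.1, -1.8]
gripper_width: 0.0253
```

Call:
carry_out([
  [0.001,0.0001,0,0,0,0],
  [0,0,0,0,0,0],
  [0,0,0,0,0,0],
])

```text
clock: 10.85
position: [0.5205, -0.2452, 0.0479]
eef_rot: [-90.0, -16.0, -174.7]
ft_force: [-0.9, -0.2, -1.2]
gripper_width: 0.0251
```

Call:
carry_out([
  [0.001,0.0001,0,0,0,0],
  [0,0,0,0,0,0],
  [0,0,0,0,0,0],
])

```text
clock: 11.15
position: [0.5209, -0.2451, 0.0479]
eef_rot: [-90.1, -16.1, -174.7]
ft_force: [-3.8, -0.7, -0.3]
gripper_width: 0.0256
```

```bash
python3 -c "
from h import *
show()
s=snap('wrist','w3');cv2.imwrite('pics/w3b.png',cv2.resize(s['img'][60:220,180:330],None,fx=3.75,fy=3.75,interpolation=cv2.INTER_CUBIC))"
```

```text
{'t': 11.15, 'X': -2.6, 'Y': -1.44, 'z': 47.93, 'tilt': 16.09, 'side': -0.03, 'yaw': -174.73, 'jaw': -84.74, 'Fx': 3.85, 'Fy': 0.34, 'Fz': -0.33, 'w': 0.03}
```

View pics/w3b.png

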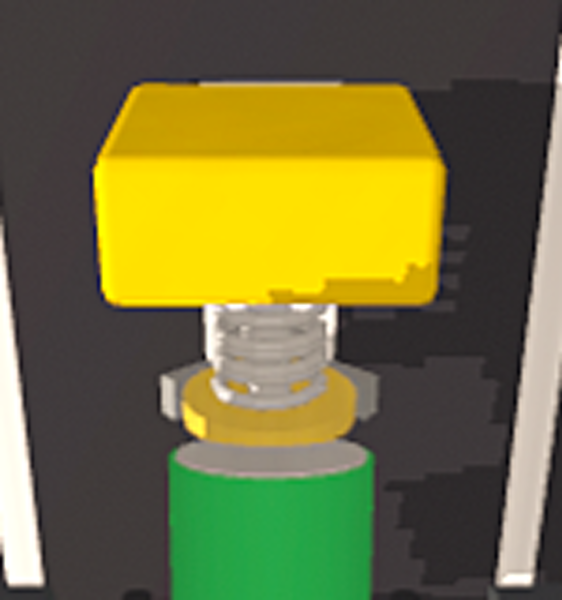

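Contact: the plain end's lower half is on the plate at crop (268,440), with force 3.8 N at X=-2.6. Pressing back about 10 mm more; I expect about 11–12 N.

Call:
carry_out([
  [0.001,0.0001,0,0,0,0],
  [0.001,0.0001,0,0,0,0],
  [0.001,0.0001,0,0,0,0],
  [0.001,0.0001,0,0,0,0],
  [0.001,0.0001,0,0,0,0],
  [0,0,0,0,0,0],
  [0,0,0,0,0,0],
  [0,0,0,0,0,0],
])

```text
clock: 12.0
position: [0.5251, -0.2447, 0.048]
eef_rot: [-90.1, -16.2, -174.7]
ft_force: [-5.8, -2.1, 0.3]
gripper_width: 0.0252
```

Call:
carry_out([
  [0.001,0.0001,0,0,0,0],
  [0.001,0.0001,0,0,0,0],
  [0.001,0.0001,0,0,0,0],
  [0.001,0.0001,0,0,0,0],
  [0,0,0,0,0,0],
  [0,0,0,0,0,0],
  [0,0,0,0,0,0],
])

```text
clock: 12.7
position: [0.5279, -0.2444, 0.0481]
eef_rot: [-90.1, -16.4, -174.7]
ft_force: [-9.1, -2.1, 1.2]
gripper_width: 0.025
```

```bash
python3 -c "
from h import *
show()"
```

```text
{'t': 12.7, 'X': -9.67, 'Y': -1.56, 'z': 48.05, 'tilt': 16.36, 'side': -0.06, 'yaw': -174.7, 'jaw': -84.73, 'Fx': 9.25, 'Fy': 1.29, 'Fz': 1.21, 'w': 0.03}
```

Call:
carry_out([
  [0.001,0.0001,0,0,0,0],
  [0.001,0.0001,0,0,0,0],
  [0.001,0.0001,0,0,0,0],
  [0.0005,0,0,0,0,0],
  [0,0,0,0,0,0],
  [0,0,0,0,0,0],
  [0,0,0,0,0,0],
  [0,0,0,0,0,0],
])

```text
clock: 13.5
position: [0.5303, -0.2441, 0.0481]
eef_rot: [-90.1, -16.5, -174.7]
ft_force: [-10.8, -2.5, 2.2]
gripper_width: 0.0253
```

```bash
python3 -c "
from h import *
show()"
```

```text
{'t': 13.5, 'X': -12.07, 'Y': -1.64, 'z': 48.1, 'tilt': 16.5, 'side': -0.09, 'yaw': -174.69, 'jaw': -84.72, 'Fx': 10.97, 'Fy': 1.53, 'Fz': 2.21, 'w': 0.03}
```

Call:
carry_out([
  [0.0012,0.0001,-0.0005,0,0,0],
  [0,0,0,0,0,0],
  [0,0,0,0,0,0],
  [-0.0003,0,-0.0013,0.0008,-0.0087,0],
  [-0.0003,0,-0.0013,0.0008,-0.0087,0],
  [-0.0002,0,-0.0015,0.0008,-0.0087,0],
  [-0.0002,0,-0.0015,0.0008,-0.0087,0],
  [0,0,0,0,0,0],
  [0,0,0,0,0,0],
  [0,0,0,0,0,0],
])

```text
clock: 14.5
position: [0.5307, -0.2439, 0.0432]
eef_rot: [-90.1, -14.5, -174.7]
ft_force: [-11.1, -1.9, 7.7]
gripper_width: 0.0255
```

```bash
python3 -c "
from h import *
show()
snap('wrist','w4')"
```

```text
{'t': 14.5, 'X': -12.5, 'Y': -1.74, 'z': 43.19, 'tilt': 14.46, 'side': -0.08, 'yaw': -174.69, 'jaw': -84.72, 'Fx': 11.24, 'Fy': 0.9, 'Fz': 7.69, 'w': 0.03}
```

Call:
carry_out([
  [0.0008,0.0001,0,0,0,0],
  [0.0007,0.0001,0,0,0,0],
  [0,0,0,0,0,0],
  [0,0,0,0,0,0],
  [0,0,0,0,0,0],
])

```text
clock: 15.05
position: [0.5318, -0.2438, 0.0432]
eef_rot: [-90.1, -14.5, -174.7]
ft_force: [-11.0, -2.6, 8.0]
gripper_width: 0.0253
```

```bash
python3 -c "
from h import *
show()
s=snap('wrist','w5');a=load('w2')
cv2.imwrite('pics/w5b.png',cv2.resize(s['img'][20:310,120:390],None,fx=2,fy=2,interpolation=cv2.INTER_CUBIC))
t=snap('scene','s5');cv2.imwrite('pics/s5b.png',np.hstack([cv2.resize(t['img'][100:200,180:300],(480,400),interpolation=cv2.INTER_CUBIC),cv2.resize(s['img'][60:260,180:330],(300,400))]))"
```

```text
{'t': 15.05, 'X': -13.6, 'Y': -1.78, 'z': 43.2, 'tilt': 14.52, 'side': -0.08, 'yaw': -174.68, 'jaw': -84.71, 'Fx': 11.16, 'Fy': 1.55, 'Fz': 7.99, 'w': 0.03}
```

View pics/s5b.png

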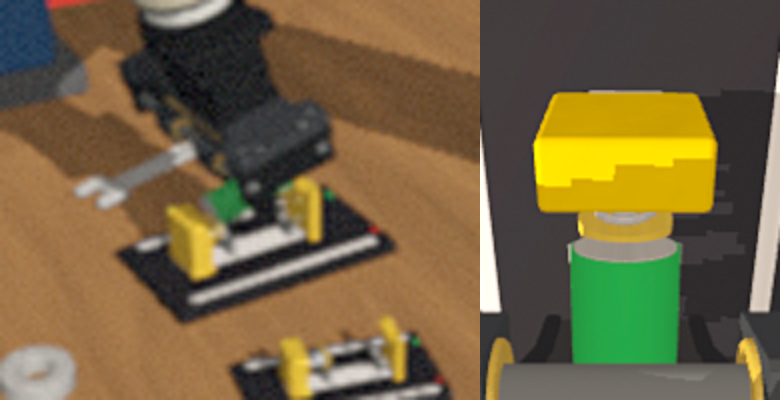

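The view shows the plate well back near the block and the cell still straight. Force in x did not grow with the last 1 mm, so I check for slip in the grip, since the wrist camera is fixed to the gripper.

Run:
```python
from h import *
for f in('w2','w3','w4','w5'):
    s=load(f);h=cv2.cvtColor(s['img'],cv2.COLOR_BGR2HSV);g=cv2.inRange(h,(45,80,40),(80,255,255));g[230:]=0
    r=np.where(g[:,252])[0];c=np.where(g[200])[0]
    y=cv2.inRange(h,(18,120,90),(34,255,255))
    yy=np.where(y[:,252])[0]; yy=yy[yy<200]
    runs=[(int(a[0]),int(a[-1])) for a in np.split(yy,np.where(np.diff(yy)>1)[0]+1)]
    # brightness profile of face (grey) region: first row of grey above green
    print(f,'green top row@252',r.min(),'cols@200',c.min(),c.max(),'side top rows',np.where(g[:,230])[0].min(),np.where(g[:,274])[0].min(),'yellow',runs)
```

```text
w2 green top row@252 188 cols@200 225 279 side top rows 185 185 yellow [(48, 80), (103, 108), (164, 175)]
w3 green top row@252 188 cols@200 225 279 side top rows 185 185 yellow [(3, 4), (83, 140), (169, 178)]
w4 green top row@252 191 cols@200 225 279 side top rows 188 188 yellow [(1, 1), (4, 4), (9, 9), (11, 11), (15, 17), (20, 20), (26, 26), (30, 30), (104, 163), (175, 180)]
w5 green top row@252 191 cols@200 225 279 side top rows 188 188 yellow [(0, 0), (6, 6), (11, 12), (20, 21), (29, 29), (32, 32), (106, 165), (173, 180)]
```

The cell slipped about 1.4 mm forward in the grip during the roll, and Fz=8 suggests the nose touched the lip. I'll lift 2 mm, press 1.5 mm further and check before descending again.

Call:
carry_out([
  [0,0,0.001,0,0,0],
  [0,0,0.001,0,0,0],
  [0.0008,0.0001,0,0,0,0],
  [0.0007,0.0001,0,0,0,0],
  [0,0,0,0,0,0],
  [0,0,0,0,0,0],
  [0,0,0,0,0,0],
])

```text
clock: 15.85
position: [0.5325, -0.2436, 0.0442]
eef_rot: [-90.1, -14.6, -174.7]
ft_force: [-12.4, -3.9, 3.5]
gripper_width: 0.0252
```

```bash
cat >> h.py <<'E'
def slip(f):
    s=snap('wrist',f);h=cv2.cvtColor(s['img'],cv2.COLOR_BGR2HSV);g=cv2.inRange(h,(45,80,40),(80,255,255));g[230:]=0
    print('green top',np.where(g[:,252])[0].min(),np.where(g[:,230])[0].min(),np.where(g[:,274])[0].min())
    y=cv2.inRange(h,(18,120,90),(34,255,255));yy=np.where(y[:,252])[0];yy=yy[yy>60];print('yel',[(int(a[0]),int(a[-1])) for a in np.split(yy,np.where(np.diff(yy)>1)[0]+1)])
E
python3 -c "
from h import *
show();slip('w6')"
```

```text
{'t': 15.85, 'X': -14.36, 'Y': -1.88, 'z': 44.24, 'tilt': 14.61, 'side': -0.11, 'yaw': -174.68, 'jaw': -84.71, 'Fx': 12.68, 'Fy': 2.76, 'Fz': 3.49, 'w': 0.03}
green top 190 187 187
yel [(107, 166), (172, 180), (298, 309)]
```

Fx 12.7 N (plate back about 11.5 mm), Fz down to 3.5 N. Now rolling down.

Call:
carry_out([
  [-0.0001,0,-0.0013,0.0008,-0.009,0],
  [-0.0001,0,-0.0013,0.0008,-0.009,0],
  [-0.0001,0,-0.0013,0.0008,-0.009,0],
  [-0.0001,0,-0.0013,0.0008,-0.009,0],
  [0,0,-0.0013,0.0008,-0.009,0],
  [0,0,0,0,0,0],
  [0,0,0,0,0,0],
  [0,0,0,0,0,0],
])

```text
clock: 16.7
position: [0.5326, -0.2434, 0.0384]
eef_rot: [-90.1, -11.9, -174.7]
ft_force: [-12.0, -2.8, 7.3]
gripper_width: 0.0252
```

```bash
python3 -c "
from h import *
show();slip('w7')"
```

```text
{'t': 16.7, 'X': -14.46, 'Y': -2.08, 'z': 38.38, 'tilt': 11.95, 'side': -0.11, 'yaw': -174.68, 'jaw': -84.7, 'Fx': 12.17, 'Fy': 1.74, 'Fz': 7.3, 'w': 0.03}
green top 196 192 192
yel [(111, 168), (175, 183), (298, 309)]
```

Run:
```python
from h import *
for f in('w3','w6','w7'):
    s=load(f);h=cv2.cvtColor(s['img'],cv2.COLOR_BGR2HSV);g=cv2.inRange(h,(45,80,40),(80,255,255))
    print(f,[(v,int(np.where(g[v])[0].min()),int(np.where(g[v])[0].max())) for v in(200,208,215,280,290)])
    print([(v,int(h[v,252,1]),int(h[v,252,2])) for v in range(284,304,2)])
cv2.imwrite('pics/cmp.png',np.hstack([cv2.resize(load(f)['img'][90:305,190:316],None,fx=2.1*1.25,fy=2.1*1.25,interpolation=cv2.INTER_CUBIC) for f in('w3','w7')]))
```

```text
w3 [(200, 225, 279), (208, 225, 278), (215, 226, 278), (280, 228, 276), (290, 228, 276)]
[(284, 195, 166), (286, 197, 166), (288, 195, 166), (290, 195, 165), (292, 196, 165), (294, 203, 166), (296, 209, 166), (298, 148, 148), (300, 177, 169), (302, 174, 167)]
w6 [(200, 225, 279), (208, 225, 279), (215, 226, 279), (280, 228, 276), (290, 228, 276)]
[(284, 205, 169), (286, 202, 169), (288, 201, 169), (290, 201, 169), (292, 202, 169), (294, 204, 169), (296, 204, 169), (298, 145, 151), (300, 175, 172), (302, 171, 170)]
w7 [(200, 225, 280), (208, 225, 279), (215, 225, 279), (280, 228, 276), (290, 228, 275)]
[(284, 200, 166), (286, 197, 167), (288, 202, 165), (290, 197, 166), (292, 200, 166), (294, 200, 166), (296, 206, 166), (298, 147, 149), (300, 176, 171), (302, 172, 169)]
```

View pics/cmp.png

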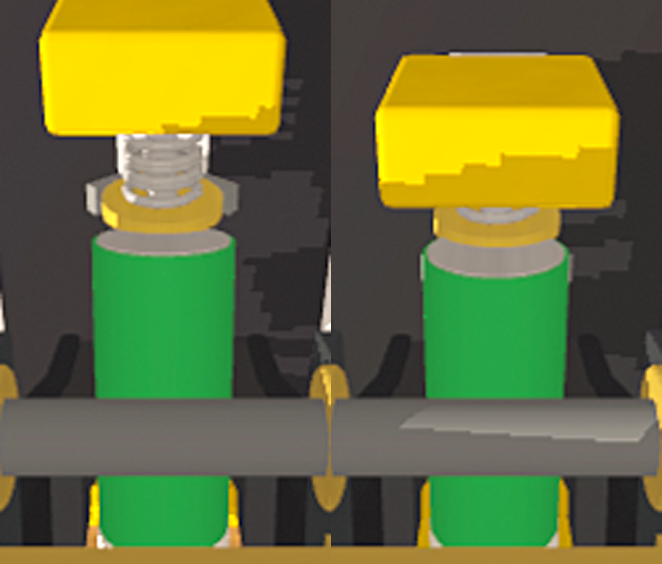

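The rear face ellipse is fuller on the right (about 16° against 11° view angle). So friction on the plate rolled the cell about 5° nose-down in the grip, and it did not catch on the lip. Actual tilt is about 7° and the nose is already passing the lip. I continue downward without turning the tool.

Call:
carry_out([
  [-0.0001,0,-0.0012,0,0,0],
  [-0.0001,0,-0.0012,0,0,0],
  [-0.0001,0,-0.0012,0,0,0],
  [-0.0001,0,-0.0012,0,0,0],
  [0,0,-0.0012,0,0,0],
  [0,0,0,0,0,0],
  [0,0,0,0,0,0],
])

```text
clock: 17.45
position: [0.5321, -0.2429, 0.032]
eef_rot: [-90.2, -12.0, -174.7]
ft_force: [-11.3, -1.5, 6.8]
gripper_width: 0.0249
```

```bash
cat >> h.py <<'E'
def face(f):
    s=load(f);h=cv2.cvtColor(s['img'],cv2.COLOR_BGR2HSV);m=cv2.inRange(h,(0,0,90),(40,90,200));m[:150]=0;m[215:]=0;m[:,:222]=0;m[:,284:]=0
    c=max(cv2.findContours(m,0,2)[0],key=cv2.contourArea);e=cv2.fitEllipse(cv2.convexHull(c));w,hh=max(e[1]),min(e[1])
    print(f,'ellipse',np.round(e[0],1),round(w,1),round(hh,1),'angle',round(np.degrees(np.arcsin(min(1,hh/w))),1))
E
python3 -c "
from h import *
show();slip('w8')
for f in('w2','w3','w6','w7','w8'):face(f)"
```

```text
{'t': 17.45, 'X': -13.96, 'Y': -2.65, 'z': 32.02, 'tilt': 11.96, 'side': -0.16, 'yaw': -174.67, 'jaw': -84.71, 'Fx': 11.4, 'Fy': 0.52, 'Fz': 6.82, 'w': 0.02}
green top 201 196 197
yel [(113, 173), (181, 189), (298, 309)]
w2 ellipse [252.1 181. ] 51.3 11.6 angle 13.1
w3 ellipse [258.6 160.4] 45.7 26.6 angle 35.6
w6 ellipse [252.1 182.1] 52.0 14.0 angle 15.7
w7 ellipse [252.2 185.9] 52.2 18.4 angle 20.6
w8 ellipse [252.3 189.5] 52.8 21.2 angle 23.7
```

The cell has now rotated about 10.6° in the grip, so it is about level (1.4°) with its axis at about 49 mm. I descend with a slight counter-tilt of the tool to keep it from going nose-down.

Call:
carry_out([
  [-0.0003,-0.0001,-0.0012,-0.0014,0.0155,0],
  [-0.0003,-0.0001,-0.0012,-0.0014,0.0155,0],
  [-0.0003,-0.0001,-0.0012,-0.0014,0.0155,0],
  [-0.0002,-0.0001,-0.0012,-0.0014,0.0155,0],
  [-0.0002,-0.0001,-0.0012,-0.0014,0.0155,0],
  [0,0,0,0,0,0],
  [0,0,0,0,0,0],
])

```text
clock: 18.2
position: [0.5308, -0.2431, 0.0259]
eef_rot: [-90.2, -16.5, -174.7]
ft_force: [-11.6, -0.9, 4.9]
gripper_width: 0.0252
```

```bash
python3 -c "
from h import *
show();slip('w9');face('w9')"
```

```text
{'t': 18.2, 'X': -12.66, 'Y': -2.6, 'z': 25.93, 'tilt': 16.45, 'side': -0.19, 'yaw': -174.66, 'jaw': -84.73, 'Fx': 11.63, 'Fy': -0.13, 'Fz': 4.88, 'w': 0.03}
green top 211 205 205
yel [(114, 184), (192, 202), (299, 309)]
w9 ellipse [252. 196.] 54.0 28.1 angle 31.4
```

Call:
carry_out([
  [-0.0003,0,-0.001,-0.0014,0.0155,0],
  [-0.0003,0,-0.001,-0.0014,0.0155,0],
  [0,0,-0.001,0,0,0],
  [0,0,0,0,0,0],
  [0,0,0,0,0,0],
])

```text
clock: 18.75
position: [0.5302, -0.2431, 0.0231]
eef_rot: [-90.2, -18.2, -174.7]
ft_force: [-11.5, -1.1, 5.7]
gripper_width: 0.0254
```

```bash
python3 -c "
from h import *
show();slip('w10');face('w10')"
```

```text
{'t': 18.75, 'X': -12.1, 'Y': -2.6, 'z': 23.06, 'tilt': 18.22, 'side': -0.19, 'yaw': -174.68, 'jaw': -84.75, 'Fx': 11.51, 'Fy': 0.02, 'Fz': 5.67, 'w': 0.03}
green top 214 208 207
yel [(115, 191), (199, 209), (299, 309)]
w10 ellipse [251.7 198.6] 53.7 28.2 angle 31.7
```

Axis at about 40 mm and near level, nose top at about 52–53 mm, so it is under the lip. Letting the spring carry it forward to the wall.

Call:
carry_out([
  [-0.001,-0.0001,0,0,0,0],
  [-0.001,-0.0001,0,0,0,0],
  [-0.001,-0.0001,0,0,0,0],
  [-0.001,-0.0001,0,0,0,0],
  [-0.001,-0.0001,0,0,0,0],
  [0,0,0,0,0,0],
  [0,0,0,0,0,0],
])

```text
clock: 19.5
position: [0.5268, -0.2435, 0.0228]
eef_rot: [-90.2, -18.0, -174.7]
ft_force: [-8.4, -0.7, 4.8]
gripper_width: 0.0249
```

```bash
python3 -c "
from h import *
show();slip('w11');face('w11')"
```

```text
{'t': 19.5, 'X': -8.63, 'Y': -2.52, 'z': 22.83, 'tilt': 18.01, 'side': -0.16, 'yaw': -174.7, 'jaw': -84.76, 'Fx': 8.44, 'Fy': -0.06, 'Fz': 4.82, 'w': 0.02}
green top 213 207 207
yel [(108, 183), (199, 209), (299, 309)]
w11 ellipse [253.6 186.1] 35.8 24.0 angle 42.2
```

Call:
carry_out([
  [-0.001,-0.0001,0,0,0,0],
  [-0.001,-0.0001,0,0,0,0],
  [-0.001,-0.0001,-0.0003,0,0,0],
  [-0.001,-0.0001,-0.0003,0,0,0],
  [0,0,0,0,0,0],
  [0,0,0,0,0,0],
  [0,0,0,0,0,0],
])

```text
clock: 20.25
position: [0.524, -0.244, 0.0221]
eef_rot: [-90.2, -17.9, -174.7]
ft_force: [-6.7, 0.2, 2.1]
gripper_width: 0.0251
```

```bash
python3 -c "
from h import *
show();slip('w12')"
```

```text
{'t': 20.25, 'X': -5.8, 'Y': -2.26, 'z': 22.13, 'tilt': 17.86, 'side': -0.12, 'yaw': -174.71, 'jaw': -84.76, 'Fx': 6.68, 'Fy': -0.81, 'Fz': 2.07, 'w': 0.03}
green top 213 207 207
yel [(102, 177), (198, 209), (299, 309)]
```

Call:
carry_out([
  [-0.001,-0.0001,0,0,0,0],
  [-0.0007,-0.0001,0,0,0,0],
  [0,0,0,0,0,0],
  [0,0,0,0,0,0],
  [0,0,0,0,0,0],
])

```text
clock: 20.8
position: [0.5228, -0.2442, 0.022]
eef_rot: [-90.1, -17.8, -174.7]
ft_force: [-5.7, 0.0, 3.6]
gripper_width: 0.0252
```

```bash
python3 -c "
from h import *
show();slip('w13');face('w13')"
```

```text
{'t': 20.8, 'X': -4.61, 'Y': -2.19, 'z': 22.03, 'tilt': 17.79, 'side': -0.11, 'yaw': -174.72, 'jaw': -84.76, 'Fx': 5.67, 'Fy': -0.53, 'Fz': 3.64, 'w': 0.03}
green top 213 207 206
yel [(99, 174), (198, 209), (299, 309)]
w13 ellipse [253.7 182.7] 38.6 28.9 angle 48.5
```

Force 5.7 N, against 5.4 N expected when seated. Releasing.

Call:
carry_out([
  [0,0,0,0,0,0],
  [0,0,0,0,0,0],
  [0,0,0,0,0,0],
  [0,0,0,0,0,0],
  [0,0,0,0,0,0],
  [0,0,0,0,0,0],
], jaw=0.05)

```text
clock: 21.45
position: [0.5243, -0.2451, 0.0218]
eef_rot: [-90.0, -17.6, -174.7]
ft_force: [0.5, 0.6, 0.7]
gripper_width: 0.0495
```

Call:
carry_out([
  [0.002,0,0.008,0,0,0],
  [0.004,0,0.016,0,0,0],
  [0.006,0,0.025,0,0,0],
  [0.005,0,0.03,0,0,0],
  [0,0,0.04,0,0,0],
  [0,0,0.03,0,0,0],
  [0,0,0.02,0,0,0],
  [0,0,0.01,0,0,0],
  [0,0,0,0,0,0],
  [0,0,0,0,0,0],
])

```text
clock: 22.45
position: [0.5405, -0.2447, 0.2]
eef_rot: [-90.1, -17.7, -174.7]
ft_force: [0.3, -0.0, 0.5]
gripper_width: 0.0494
```

```bash
python3 -c "
from h import *
show();s=snap('wrist','w14');t=snap('scene','s14')
cv2.imwrite('pics/fin.png',np.hstack([cv2.resize(s['img'][20:220,180:330],(450,600),interpolation=cv2.INTER_CUBIC),cv2.resize(t['img'][125:200,200:285],(340,600*340//450*75//85*2//2),interpolation=cv2.INTER_CUBIC) if 0 else cv2.resize(t['img'][130:205,200:243],(344,600),interpolation=cv2.INTER_CUBIC)]))"
```

```text
{'t': 22.45, 'X': -22.22, 'Y': -0.07, 'z': 200.02, 'tilt': 17.7, 'side': -0.06, 'yaw': -174.72, 'jaw': -84.74, 'Fx': -0.32, 'Fy': 0.06, 'Fz': 0.48, 'w': 0.05}
```

View pics/fin.png

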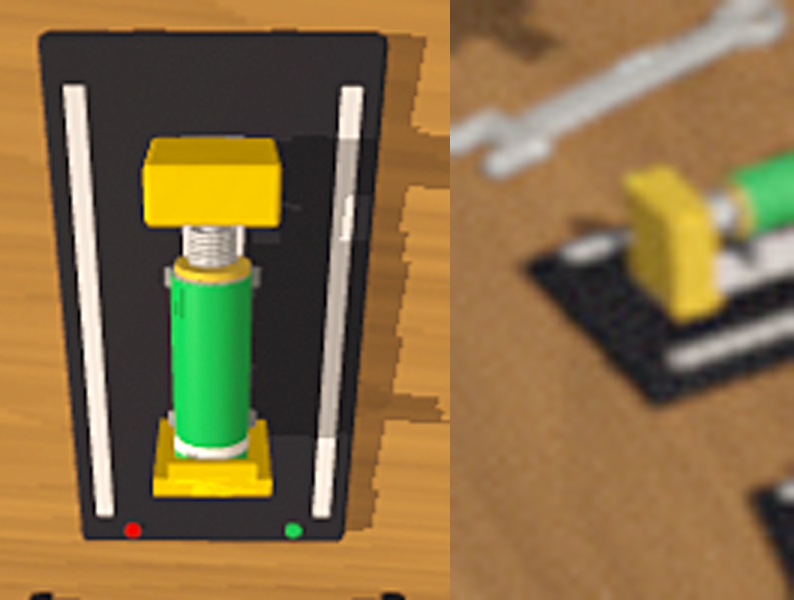

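The cell lies straight, plain end on the plate (211,278), band at (211,447), nose under the lip (211,468). One numeric check, then hand in.

```bash
python3 -c "
from h import *
s=load('w14');h=cv2.cvtColor(s['img'],cv2.COLOR_BGR2HSV);g=cv2.inRange(h,(45,80,40),(80,255,255));g[200:]=0
r=np.where(g[:,250])[0];print('green rows',r.min(),r.max())
P=lambda X,z:proj(s,[*(O+ex*X/1e3),z/1e3]).round(1)
X=lambda v,z:round(float((onz(s,250,v,z/1e3)[:2]-O)@ex*1e3),1)
print('rear X',X(r.min(),52),'pred -41.2; lip edge px pred',P(18.8,58))
for v in(r.min()+3,150,r.max()-8):
  c=np.where(g[v])[0];a=onz(s,c.min(),v,.039)[:2];b=onz(s,c.max()+1,v,.039)[:2];print(v,c.min(),c.max(),'width at z39 mm',round(1e3*np.linalg.norm(a-b),1))
w=load('w0');t=snap('top','t9')['img'].astype(int);d=np.abs(t-load('t0')['img']).max(2);
for n,b in(('orange/grey',(168,160,225,205)),('screwdriver',(85,150,115,235)),('wrench',(380,165,425,240)),('bearing',(295,115,322,140)),('coupler',(230,115,255,140))):print(n,int((d[b[1]:b[3],b[0]:b[2]]>40).sum()))
arm.job_done()"
```

```text
green rows 115 168
rear X -40.8 pred -41.2; lip edge px pred [251.2 174.3]
118 237 263 width at z39 mm 26.4
150 237 263 width at z39 mm 28.0
160 238 262 width at z39 mm 26.4
orange/grey 142
screwdriver 0
wrench 2730
bearing 0
coupler 0
the job is handed in; nothing more can be done
```

The green cell is loaded in the larger charger, gold end under the lip, and the gripper let go and pulled clear at 22.5 s of the 58 s allowed.

**What I did:** I gripped the cell at its middle and tilted it 16°. I pressed it on the plate, with the readings showing up to about 12.7 N along the charger. I then rolled the gold end down past the lip, let the spring carry the cell forward to the wall, and released. The cradle shift came out near -11 mm from the camera views, and first contact with the plate agreed with it to within 1 mm.

**What went less cleanly:** Early in the roll the upward force reached 8 N. I suspected the nose had touched the lip, so I lifted 2 mm, pressed 1.5 mm further and went down again. Friction on the plate also turned the cell about 18° in the grip, so I tilted the tool to keep the cell close to level.

**Last checks:**
- **Seating:** the plain end measures X = -40.8 mm against -41.2 mm expected for a seated cell. The cell looks level and straight, with its gold end hidden under the lip.
- **Forces:** the last reading before release was 5.7 N along the charger, against 5.4 N expected when seated. Forces read near zero after release. Between readings I had no force data.
- **Bystanders:** the screwdriver, bearing and coupler areas are unchanged in the top view. The wrench area changed a lot and the orange/grey area slightly. The wrench change is probably the arm and its shadow in view, and the other may be the removed cell's shadow. I did not confirm either, but the gripper never went near the wrench and passed with about 11 mm to spare beside the orange cell.

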